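Shut off the drying air and hold the loupe at focus over a rock sample

TASK

The rock on the stage has been blown dry: first shut the air off by turning the ball valve's lever clockwise to its closed stop, square across the pipe. Then pick up the loupe by its handle and hold it level over the middle of the rock, with the mid-height of its rim level with the pointer on the stage's column. Finish while still holding it there, steady and touching nothing but your gripper, and leave the rock, the pointer and the other things where they are.

Things in the scene. Friction and masses are not known exactly. Their poses are not given: they have to be found in the camera images.
- air_line: Drying-air line, fixed: 14 mm chrome pipe, axis 45 mm above the bench, with brass ball valve, gauge and brass nozzle aimed at the rock. Origin on the bench under the valve; z up, y along the pipe away from the nozzle. Nozzle tip at y = -164 mm, gauge (40 mm across, top about 97 mm up) at y = +88; saddle clamps 32 mm wide, 55 mm high at y = -56 and +62
- valve_stem (a point): Point on the ball valve's vertical turning axis, at the middle of the lever's thickness, 88 mm above the bench. Axes as air_line: z up, y along the pipe away from the nozzle
- lever (a joint): Valve lever, turning about the vertical through valve_stem: 0 = open (along the pipe, pointing to the nozzle, -y of valve_stem); grows clockwise seen from above; 1.571 = closed, at its stop (square to the pipe, pointing along -x of valve_stem). Starts open or partly open (0 to 0.5), stays where left, takes 0.12 N m (about 2 N at the sleeve)
- lever_grip (a point): Point on the lever 68 mm out from the turning axis, mid-thickness, moving with it; its -y points outward along the lever. The lever is a level flat bar with a grey sleeve 15 mm wide and 11 mm thick, from 28 to 98 mm from the axis, 88 mm above the bench, free on both sides and above
- loupe_handle (a point): Loose hand loupe, about 100 g, lying flat on the bench: glass in a dark rim 74 mm across, straight black handle. This point is near the handle's middle, half-way up, 88 mm from the glass's middle. Handle 92 mm long, 20 wide, 16 thick; rim (16 thick) and handle share one mid-plane, 8 mm above the bench as it lies. x points along the handle to the glass, z up, square to the glass
- lens_centre (a point): The middle of the loupe's glass, at mid-height of the rim: the point to bring over the rock at the height of pointer_tip. Axes as loupe_handle
- rock_centre (a point): The middle of the rock on the stage, 22 mm above the pad; z up. Rock loose, 200 g, about 52 x 46 x 45 mm, standing on a round grey rubber pad 72 mm across whose top is 24 mm above the bench
- pointer_tip (a point): Tip of the short dark pointer on the collar clamped to the stage's graduated column; it marks the focal height, 143 to 187 mm above the bench. It points (its -x) to the space above the rock; tip 34 mm from the column's axis, 66 mm from the pad's middle. Collar 26 mm across, 16 mm high; a push of over 25 N shifts it
- stage: Fixed stage: dark plate 205 x 140 x 14 mm with the grey pad, and a steel column 14 mm thick, 226 mm high, 100 mm from the pad's middle, on the side away from the robot. Origin on the bench under the pad's middle, x to the column, z up
- loupe: The loupe as a whole; its origin lies under the middle of the glass, at the level of the rim's underside; axes as loupe_handle
- rock: The rock; its origin is the middle of its underside
- jar_centre (a point): Bystander: clear sample jar with a screw cap, 46 mm across, 74 mm high, upright; its middle. Leave it where it is
- tape_centre (a point): Bystander: roll of black tape lying flat, 90 mm across, 24 mm high; its middle. Leave it where it is
- tray_centre (a point): Bystander: shallow white tray with two small stones, 100 x 80 x 25 mm; its middle. Leave it where it is

How it is judged (in metres and radians):
On the way, in this order (a step that is already met when the one before it is completed fails the run):
1. the valve lever is turned to its closed stop (value of joint lever above 1.46 rad), for 0.2 s.
2. the loupe is lifted off the bench in the gripper (height (world z) of lens_centre above 0.06 m and contact force between the fingers and loupe above 1 N), for 0.2 s.
At the end, for the whole second after the job is handed in: Lever within 6 degrees of the closed stop; loupe held by the gripper alone, off stage, rock and air line, still for 1 s: glass centred within 15 mm over the rock's middle, rim mid-height within 6 mm of the pointer, within 6 degrees of level; rock moved under 10 mm, pointer 5, bystanders 20 (value of joint lever above 1.46 rad and horizontal distance between lens_centre and rock_centre below 0.015 m and z of lens_centre in the frame of pointer_tip between -0.006 and 0.006 m and angle between lens_centre's own z axis and vertical below 0.1 rad and contact force between the fingers and loupe above 1 N and contact force between loupe and stage below 0.2 N and contact force between loupe and rock below 0.2 N and linear speed of loupe below 0.02 m/s and angular speed of loupe below 0.2 rad/s and distance of rock_centre from where it was at the start of the episode below 0.01 m and contact force between loupe and air_line below 0.2 N and distance of pointer_tip from where it was at the start of the episode below 0.005 m and distance of each of jar_centre, tape_centre, tray_centre from where it was at the start of the episode below 0.02 m); the arm keeps its last pose, push and grip.
It fails at once if the rock is shifted by more than 10 mm (distance of rock_centre from where it was at the start of the episode above 0.01 m).
It fails at once if the pointer is shifted by more than 5 mm (distance of pointer_tip from where it was at the start of the episode above 0.005 m).
It fails at once if a bystander (jar, tape or tray) is shifted by more than 20 mm (distance of any of jar_centre, tape_centre, tray_centre from where it was at the start of the episode above 0.02 m).
It also fails if it takes over 58 s, if anything falls off the work surface, if the arm or the gripper's body presses on something with over 40 N, if the wrist force passes 120 N, or if a joint passes its speed limit or range.

ROBOT

A 7-joint arm with a two-finger parallel gripper is mounted at the origin on the work surface. World frame = base frame: x ahead of the robot, y to its left, z up, the work surface at z = 0. Lengths are in m, angles in degrees, forces in N, time in s.
With the tool pointing down it reaches from about 0.4 to 0.925 m from the base axis. Payload 5.6 kg.
Tool frame: the origin (TCP) lies at the very end of the fingers, on their centre line; the grasp point (between the pads) lies 19 mm behind it (grip_depth is the distance from the TCP to the grasp point, in m); y points along the fingers, z is the direction in which the jaws open and shut, and the axes are right-handed (so a half turn about y gives the same grasp; the last joint's range is limited). The gripper opens to 85 mm and grips with 20 to 120 N. Pads are 22 mm wide; open, the fingers measure 114 mm over their backs; the gripper's body (76 mm by 85 mm) begins 54 mm behind the grasp point. The pads swing forward as they close: fully open they stand 13 mm farther back than shut.
Start: joints at [72.078, 26.786, -0.665, 91.828, 0.344, 61.387, -3.226], TCP at [0.173, -0.627, 0.231] pointing down, gripper open.
Joint ranges: [-144.91, 144.91], [-17.63, 115.5], [-89.93, 88.59], [15.96, 139.68], [-74.01, 254.01], [8.47, 105.57], [-167.45, 167.45]. Speed limits (degrees/s): [147.25, 147.25, 180, 180, 180, 180, 180].

INTERFACE

Orientations are given as a 3x3 rotation matrix whose columns are the frame's x, y, z axes.
In Python, from cell import state, grab_frame, calibration, close_job, grip_depth gives the robot as it stands.
- The arm moves only by the tool carry_out, never from a script. Its arguments are lists of equal length, an entry for each row: "claw": the finger opening in mm, from 0 to 85.4; "offset": the shift along the tool's x, y, z in units of 25 mm (1.0 is 25 mm), a list of three; "angular": the turn, a rotation vector about the tool's x, y, z in units of 8 degrees (1.0 is 8 degrees), a list of three. A call has 1 to 10 rows; each row shifts and turns the commanded pose from where the row before left it, along the tool's axes as they then stand; what a row does not reach is not made up. A row lasts 1/10 s, in which the tool goes at most 50 mm and 8.59 degrees, less where a joint would pass 70% of its speed; a pose out of reach is approached as far as the arm can. A call is refused whole if a number of a shift passes 1 or a number of a turn 1, either way. A call with a gripper value outside its range is refused whole. The fingers move at their own pace and stop on an object; the grip force is fixed at half the most. Time passes only in rows, so rows that do not move let the fingers close. It gives the time, the measured TCP pose, the force and the opening at its end, in the units of the state.
- state(): the state, without advancing time (a new reading comes with each control period).
- grab_frame(name): name is "side" or "top" or "wrist"; returns (picture, depth): 480x640x3 uint8, blue, green, red; 480x640 float32, m along the optical axis (not along the pixel's ray), 0 where there is no reading.
- calibration(name): a dict with "camera_matrix" (3x3 intrinsics, pixels), "rvec" (rotation vector, rad) and "tvec" (3), from world to camera coordinates, as OpenCV has them. Camera axes: x right, y down, z forward; pixel columns grow to the right and rows downward; lengths in m; the calibration is good to about 2 mm. The wrist camera is an equidistant fisheye: a pixel r from the principal point sees the ray r / f radians off the axis. A picture is of the moment at which its call begins: read the wrist's pose just before it. calibration takes no time and is no camera call; for the wrist camera it gives the pose at the moment of the call.
- close_job(): hands the job in, once; it reports no verdict.
The state is a dict: "time": time; "joint_pos": joint angles; "qvel": joint speeds; "effort": joint torques, N m; "eef_pos": TCP position; "orientation": TCP orientation; "ft_force": force on the tool from outside, world axes, zero at the start; "torque": the same for the moment, N m; "width": finger opening in m.
Only numpy, scipy, OpenCV 4.12 (cv2) and the standard library are available. Lean on these libraries where they do the work, as an engineer would, in place of code of your own. Each camera call takes 0.05 s, during which the arm holds its last target.

## Working session

There is one attempt and no reset: what is moved stays moved. The work goes in short steps, Python scripts to look and compute and a tool call to move; the robot and the scene stay as the last step left them, time stands still between calls to the robot, and variables do not carry over. Pictures are saved under pics/ and viewed, and the job is handed in when it is done.

Besides the shell and the picture viewer there is one more tool, called in YAML: its name, and indented under it one key for each argument. carry_out: Moves the arm, as the interface text tells. Its arguments: {"type":"object","properties":{"claw":{"type":"array"},"offset":{"type":"array"},"angular":{"type":"array"}},"required":["claw","offset","angular"]}

```bash
ls; mkdir -p pics; python3 - <<'E'
from cell import *
import cv2
print(state())
for n in("side","top","wrist"):
    c=calibration(n); print(n,c)
    p,d=grab_frame(n); cv2.imwrite(f"pics/{n}0.png",p)
    import numpy as np; np.save(f"pics/{n}0.npy",d)
print(grip_depth)
E
```

```text
pics
{'time': 0.0, 'joint_pos': array([72.07776472, 26.83795379, -0.66663475, 91.88434917,  0.3438996 ,
       61.38710907, -3.22662247]), 'qvel': array([-0.07106703, -0.05850205,  0.00829243,  0.07764649, -0.02153946,
       -0.03524938, -0.07298846]), 'effort': array([-2.15283712e-04, -5.32390130e+01,  2.16299831e-02, -2.51304817e+01,
        1.14498055e-02,  7.96865614e-03,  2.15391856e-05]), 'eef_pos': array([ 0.17304308, -0.62592471,  0.23029146]), 'orientation': array([[-9.63836733e-01, -6.10976744e-04,  2.66492736e-01],
       [-2.66493411e-01,  1.77245667e-03, -9.63835111e-01],
       [ 1.16534011e-04, -9.99998243e-01, -1.87118012e-03]]), 'ft_force': array([ 0.09631277, -0.52970641,  0.13252382]), 'torque': array([ 0.01733527, -0.02571484,  0.04792079]), 'width': 0.08552302807128231}
side {'camera_matrix': array([[477.36597074,   0.        , 325.41069129],
       [  0.        , 477.36597074, 235.20875614],
       [  0.        ,   0.        ,   1.        ]]), 'rvec': array([ 0.11755141, -2.88963316,  1.11488566]), 'tvec': array([0.59330836, 0.12941571, 0.96244887])}
top {'camera_matrix': array([[472.85764328,   0.        , 316.5056554 ],
       [  0.        , 472.85764328, 239.99883994],
       [  0.        ,   0.        ,   1.        ]]), 'rvec': array([ 2.13050165, -2.18768555,  0.16406521]), 'tvec': array([-0.02319317,  0.61095164,  0.93759278])}
wrist {'camera_matrix': array([[371.64829954,   0.        , 314.14191128],
       [  0.        , 371.64829954, 236.33378056],
       [  0.        ,   0.        ,   1.        ]]), 'rvec': array([-2.32288622,  1.76755105,  0.24107646]), 'tvec': array([-0.64890574, -0.03512062,  0.37932141])}
0.0187
```

View pics/side0.png

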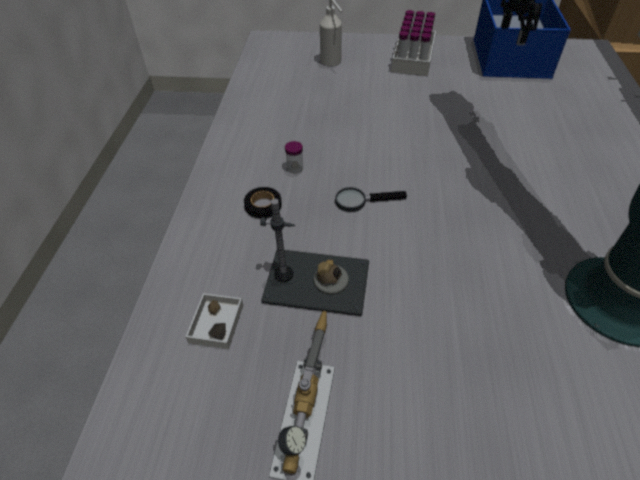

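View pics/top0.png

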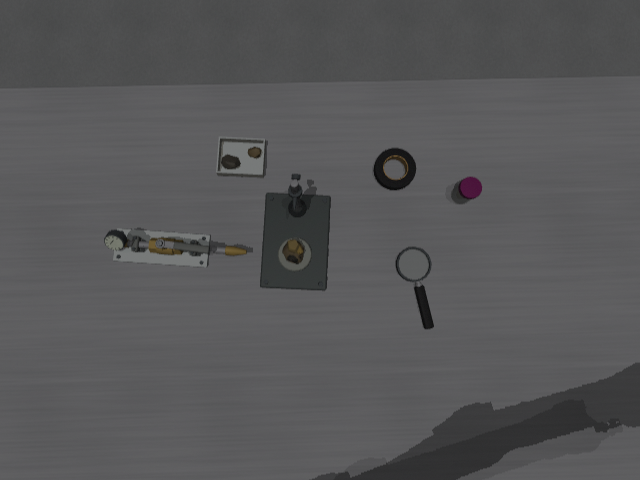

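View pics/wrist0.png

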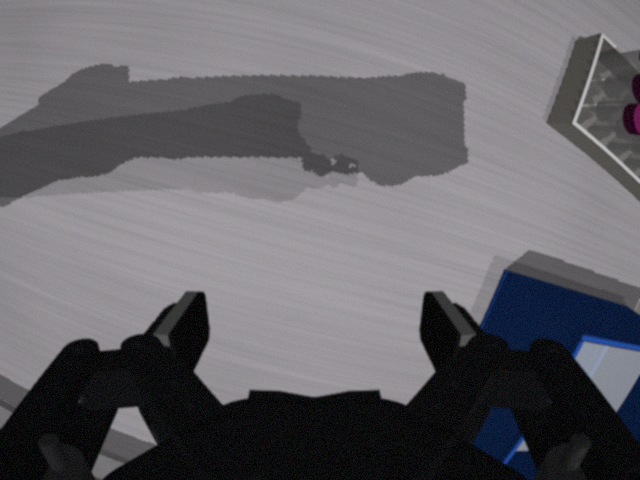

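```bash
cat > h.py <<'E'
import numpy as np, cv2
from cell import *
def ray(name,u,v,c=None):
    c=c or calibration(name);K=c["camera_matrix"];R=cv2.Rodrigues(c["rvec"])[0];t=c["tvec"]
    x=(u-K[0,2])/K[0,0];y=(v-K[1,2])/K[1,1]
    if name=="wrist":
        r=np.hypot(x,y);d=np.array([np.sin(r)*x/r,np.sin(r)*y/r,np.cos(r)])
    else: d=np.array([x,y,1.])
    return -R.T@t, R.T@d
def atz(name,u,v,z,c=None):
    o,d=ray(name,u,v,c);return o+d*(z-o[2])/d[2]
def atd(name,u,v,dep,c=None):
    o,d=ray(name,u,v,c);return o+d*dep
def proj(name,P,c=None):
    c=c or calibration(name);K=c["camera_matrix"];R=cv2.Rodrigues(c["rvec"])[0]
    p=R@np.array(P)+c["tvec"]
    if name=="wrist":
        th=np.arctan2(np.hypot(p[0],p[1]),p[2]);s=th/np.hypot(p[0],p[1]);return K[0,0]*p[0]*s+K[0,2],K[1,1]*p[1]*s+K[1,2]
    return K[0,0]*p[0]/p[2]+K[0,2],K[1,1]*p[1]/p[2]+K[1,2]
def tri(a,b):
    # a,b=(name,u,v)
    (o1,d1),(o2,d2)=ray(*a),ray(*b)
    A=np.stack([d1,-d2],1);s=np.linalg.lstsq(A,o2-o1,rcond=None)[0]
    p,q=o1+d1*s[0],o2+d2*s[1];return (p+q)/2,np.linalg.norm(p-q)
def crop(src,dst,x0,y0,w,h,s):
    p=cv2.imread(src)[y0:y0+h,x0:x0+w];p=cv2.resize(p,None,fx=s,fy=s,interpolation=cv2.INTER_CUBIC)
    p=np.clip(p.astype(float)*1.6,0,255).astype(np.uint8)
    cv2.imwrite(dst,p)
E
python3 - <<'E'
from h import *
crop("pics/top0.png","pics/t_valve.png",100,210,160,75,5)
crop("pics/top0.png","pics/t_stage.png",250,165,95,130,4.6)
crop("pics/top0.png","pics/t_loupe.png",385,235,60,100,6)
crop("pics/side0.png","pics/s_stage.png",235,180,150,140,4)
crop("pics/side0.png","pics/s_valve.png",260,300,90,180,3.3)
E
```

```text
(no output)
```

View pics/t_valve.png

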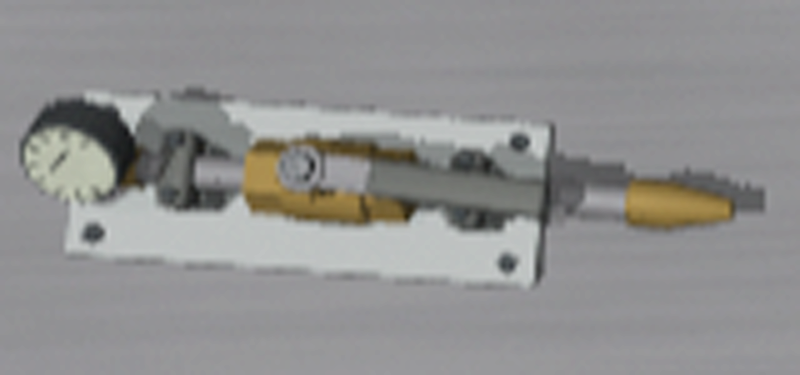

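View pics/t_stage.png

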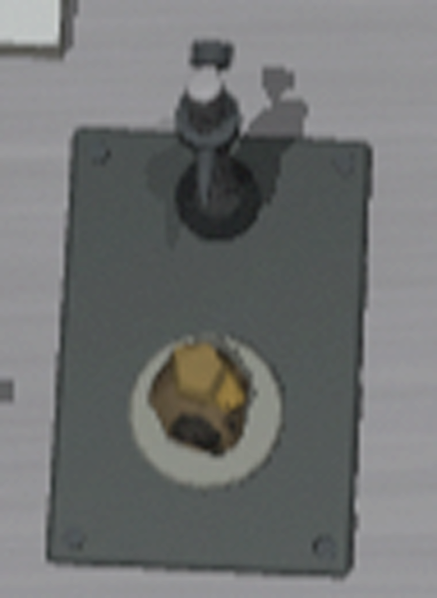

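View pics/t_loupe.png

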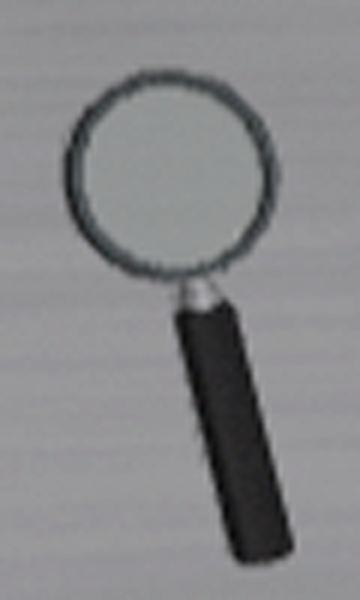

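View pics/s_stage.png

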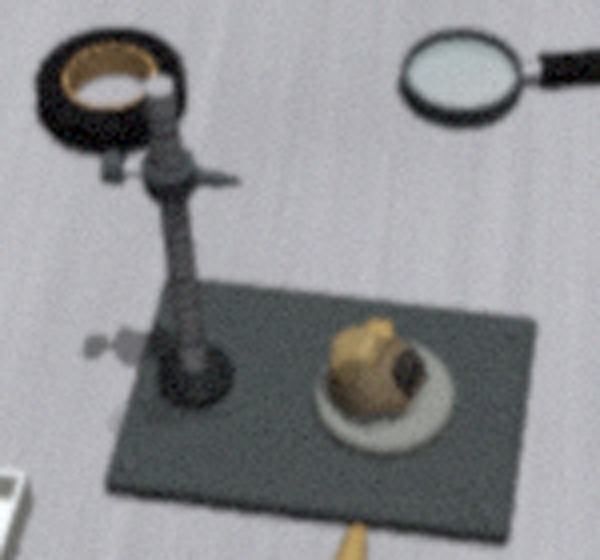

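View pics/s_valve.png

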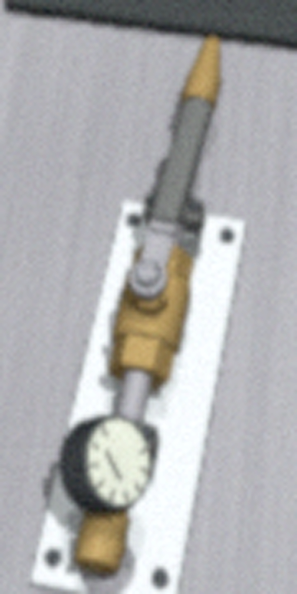

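```bash
python3 - <<'E'
from h import *
T="top"
np.set_printoptions(precision=4,suppress=True)
print("cams",ray("top",0,0)[0],ray("side",0,0)[0])
stem=atz(T,160,243.4,.095);end=atz(T,209.6,249.4,.0935);noz=atz(T,246.6,251.6,.045)
print("stem",stem,"end",end,np.linalg.norm((end-stem)[:2]),"noz",noz,np.linalg.norm((noz-stem)[:2]))
print("tri stem",tri((T,160,243.4),("side",260+148/3.3,300+272/3.3)))
print("tri noz",tri((T,246.6,251.6),("side",260+213/3.3,300+38/3.3)))
pad=atz(T,295,254.3,.024);print("pad",pad)
print("pad side",atz("side",235+386/4,180+395/4,.024))
col=atz(T,294.6,183.5,.226);print("col",col,np.linalg.norm((col-pad)[:2]))
p,e=tri((T,294.6,210),("side",295,225.3));print("ptr",p,e,np.linalg.norm((p-pad)[:2]))
L=atz(T,413.7,264,.012);h1=atz(T,419.5,286.3,.016);h2=atz(T,428.7,328.3,.014)
print("lens",L,h1,h2,np.linalg.norm((h1-h2)[:2]),np.linalg.norm((L-(h1+h2)/2)[:2]))
print("lens side",atz("side",235+462/4,180+72/4,.014))
# plate corners for stage axis at z=.014 (crop)
c=[(77,130),(372,147),(350,575),(48,563)]
C=[atz(T,250+a/4.6,165+b/4.6,.014) for a,b in c];print(np.array(C))
d=np.load("pics/top0.npy")
# depth points
for n,u,v in[("rocktop",293,245),("lever",190,246),("loupe handle",424,307),("tape",383,160),("jar",470,187),("gauge",115,240)]:
    print(n,atd(T,u,v,d[v,u]))
# depth mask rock centroid above .035
ys,xs=np.mgrid[235:275,278:315]
P=np.array([atd(T,u,v,d[v,u]) for u,v in zip(xs.ravel(),ys.ravel())]);m=(P[:,2]>.035);print("rock",P[m].min(0),P[m].max(0),P[m].mean(0))
print(calibration("wrist"))
E
```

```text
cams [ 0.4786 -0.0212  1.0116] [0.5342 0.599  0.8067]
stem [0.604  0.2661 0.095 ] end [0.5899 0.1703 0.0935] 0.09686138847437188 noz [0.5893 0.1048 0.045 ] 0.16203947593543366
tri stem (array([0.6044, 0.2679, 0.0896]), np.float64(0.0005627707105439428))
tri noz (array([0.5884, 0.1047, 0.0457]), np.float64(0.001606188448723957))
pad [0.5834 0.0063 0.024 ]
pad side [0.5818 0.0109 0.024 ]
col [ 0.6832 -0.0013  0.226 ] 0.10006052725876646
ptr [0.6494 0.0013 0.1674] 0.0007078744458675113 0.06621753497344009
lens [ 0.5574 -0.245   0.012 ] [ 0.5098 -0.2538  0.016 ] [ 0.4223 -0.2685  0.014 ] 0.08875470567988115 0.09278192697921175
lens side [ 0.5555 -0.2422  0.014 ]
[[ 0.7182  0.0645  0.014 ]
 [ 0.7067 -0.0734  0.014 ]
 [ 0.5074 -0.0571  0.014 ]
 [ 0.5166  0.0804  0.014 ]]
rocktop [0.598  0.0087 0.0649]
lever [0.5979 0.209  0.0911]
loupe handle [ 0.4664 -0.2617  0.0123]
tape [ 0.784  -0.1886  0.0218]
jar [ 0.7063 -0.3542  0.0767]
gauge [0.6124 0.352  0.0981]
rock [ 0.4786 -0.0212  0.0362] [0.6125 0.0325 1.0116] [0.586  0.0087 0.07  ]
{'camera_matrix': array([[371.6483,   0.    , 314.1419],
       [  0.    , 371.6483, 236.3338],
       [  0.    ,   0.    ,   1.    ]]), 'rvec': array([-2.3228,  1.7675,  0.2408]), 'tvec': array([-0.649 , -0.0351,  0.3793])}
```

carry_out:
  claw: [85,85,85,85,85,85,85,85,85,85]
  offset:
    - [-0.3,0,-0.3]
    - [-0.6,0,-0.65]
    - [-0.9,0,-0.97]
    - [-0.9,0,-0.97]
    - [-0.9,0,-0.97]
    - [-0.9,0,-0.97]
    - [-0.9,0,-0.97]
    - [-0.9,0,-0.97]
    - [-0.9,0,-0.97]
    - [-0.9,0,-0.97]
  angular:
    - [0,0,0]
    - [0,0,0]
    - [0,0,0]
    - [0,0,0]
    - [0,0,0]
    - [0,0,0]
    - [0,0,0]
    - [0,0,0]
    - [0,0,0]
    - [0,0,0]

```text
time: 1.15
eef_pos: [0.3108, -0.3605, 0.2313]
orientation: [[-0.964, -0.0, 0.267], [-0.267, -0.0, -0.964], [0.0, -1.0, 0.0]]
ft_force: [0.8, -0.2, -0.5]
width: 0.0847
```

carry_out:
  claw: [85,85,85,85,85,85,85,85,60,35]
  offset:
    - [-0.9,0,-0.97]
    - [-0.9,0,-0.97]
    - [-0.9,0,-0.97]
    - [-0.9,0,-0.97]
    - [-0.9,0,-0.97]
    - [-0.9,0,-0.97]
    - [-0.9,0,-0.97]
    - [-0.9,0,-0.97]
    - [-0.9,0,-0.97]
    - [-0.9,0,-0.97]
  angular:
    - [0,0,0]
    - [0,0,0]
    - [0,0,0]
    - [0,0,0]
    - [0,0,0]
    - [0,0,0]
    - [0,0,0]
    - [0,0,0]
    - [0,0,0]
    - [0,0,0]

```text
time: 2.15
eef_pos: [0.4626, -0.0671, 0.2314]
orientation: [[-0.964, 0.0, 0.267], [-0.267, -0.0, -0.964], [0.0, -1.0, 0.0]]
ft_force: [1.1, 0.2, 0.0]
width: 0.0585
```

carry_out:
  claw: [35,35,35,35,35,35,35,35,35,35]
  offset:
    - [-0.9,0,-0.97]
    - [-0.9,0,-0.97]
    - [-0.9,0,-0.97]
    - [-0.9,0,-0.97]
    - [-0.9,0,-0.97]
    - [-0.9,0,-0.97]
    - [-0.5,0,-0.5]
    - [0,0,0]
    - [0,0,0]
    - [0,0,0]
  angular:
    - [0,0,0]
    - [0,0,0]
    - [0,0,0]
    - [0,0,0]
    - [0,0,0]
    - [0,0,0]
    - [0,0,0]
    - [0,-1,0]
    - [0,-1,0]
    - [0,-1,0]

```text
time: 3.15
eef_pos: [0.5621, 0.1224, 0.231]
orientation: [[-0.768, -0.001, 0.64], [-0.64, -0.001, -0.768], [0.001, -1.0, 0.0]]
ft_force: [-0.3, -0.3, -0.7]
width: 0.0352
```

carry_out:
  claw: [35,35,35,35,35,35,35,35]
  offset:
    - [0,0,0]
    - [0,0,0]
    - [0,0,0]
    - [0,0,0]
    - [0,0,0]
    - [0,0,0]
    - [0,0,0]
    - [0,0,0]
  angular:
    - [0,-1,0]
    - [0,-1,0]
    - [0,-1,0]
    - [0,-1,0]
    - [0,-1,0]
    - [0,0,0]
    - [0,0,0]
    - [0,0,0]

```text
time: 3.95
eef_pos: [0.5625, 0.1224, 0.2312]
orientation: [[-0.185, -0.0, 0.983], [-0.983, -0.0, -0.185], [0.0, -1.0, 0.0]]
ft_force: [-0.7, 0.3, -0.1]
width: 0.0348
```

```bash
python3 - <<'E'
from h import *
p,d=grab_frame("wrist");cv2.imwrite("pics/w1.png",p)
p,d=grab_frame("top");cv2.imwrite("pics/t1.png",p)
s=state();print(s["eef_pos"],s["orientation"],s["joint_pos"],s["width"],s["time"])
E
```

```text
[0.56259831 0.12253836 0.23131113] [[-1.84330496e-01  1.05826436e-04  9.82864313e-01]
 [-9.82864230e-01 -4.43644166e-04 -1.84330433e-01]
 [ 4.16534985e-04 -9.99999896e-01  1.85790167e-04]] [ 15.93285854  25.69504907 -40.9839005  100.47083865  19.01184848
  60.95496622 -42.24382308] 0.03525011972445395 4.05
```

View pics/w1.png

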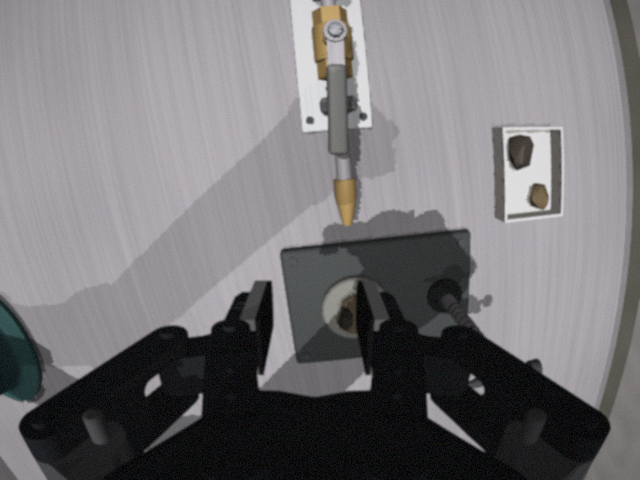

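```bash
python3 - <<'E'
from h import *
np.set_printoptions(precision=4,suppress=True)
print(atz("wrist",335,30,.095),atz("wrist",338,153,.091),atz("wrist",348,224,.045),atz("wrist",354,308,.024))
s=state();R=s["orientation"];
for n,P in[("grip",(0.595,.2035,.070)),("closed",(.604-.0677,.267+.0064,.07))]:
    print(n,R.T@(np.array(P)-s["eef_pos"])/.025)
E
```

```text
[0.6052 0.2669 0.095 ] [0.5901 0.173  0.091 ] [0.5905 0.1052 0.045 ] [0.5836 0.0091 0.024 ]
grip [-3.4246  6.4511  0.6757]
closed [-5.7398  6.4497 -2.1474]
```

carry_out:
  claw: [35,35,35,35,35,35,35]
  offset:
    - [-0.8,0,0.16]
    - [-0.9,0,0.17]
    - [-0.9,0,0.17]
    - [-0.75,0,0.16]
    - [0,0.5,0]
    - [0,0.9,0]
    - [0,0.9,0]
  angular:
    - [0,0,0]
    - [0,0,0]
    - [0,0,0]
    - [0,0,0]
    - [0,0,0]
    - [0,0,0]
    - [0,0,0]

```text
time: 4.75
eef_pos: [0.5939, 0.2009, 0.1724]
orientation: [[-0.184, -0.0, 0.983], [-0.983, -0.001, -0.184], [0.001, -1.0, 0.0]]
ft_force: [0.8, 0.6, -0.2]
width: 0.035
```

```bash
python3 - <<'E'
from h import *
p,d=grab_frame("wrist");cv2.imwrite("pics/w2.png",p)
s=state();print(s["eef_pos"],s["orientation"],s["joint_pos"],s["width"],s["time"])
E
```

```text
[0.59173176 0.1995488  0.16820195] [[-0.18409407 -0.00657679  0.98288663]
 [-0.98289856 -0.00329481 -0.18411835]
 [ 0.00444933 -0.99997294 -0.00585777]] [  5.57975441  34.43515165 -38.11903371  96.43504794  24.27137989
  58.09777084 -51.49838337] 0.03492038816179699 4.8
```

View pics/w2.png

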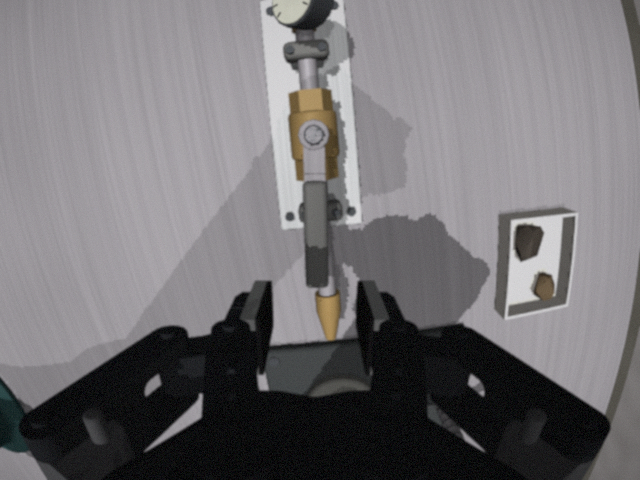

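carry_out:
  claw: [35,35,35,35,35,35,35,35]
  offset:
    - [0,0,0]
    - [0,0.4,0]
    - [0,0.8,0]
    - [0,0.8,0]
    - [0,0.8,0]
    - [0,0.8,0]
    - [0,0.4,0]
    - [0,0,0]
  angular:
    - [0,0,0]
    - [0,0,0]
    - [0,0,0]
    - [0,0,0]
    - [0,0,0]
    - [0,0,0]
    - [0,0,0]
    - [0,0,0]

```text
time: 5.6
eef_pos: [0.5937, 0.2015, 0.0729]
orientation: [[-0.183, -0.002, 0.983], [-0.983, -0.001, -0.183], [0.001, -1.0, -0.001]]
ft_force: [0.7, 0.1, 0.1]
width: 0.0351
```

carry_out:
  claw: [32,30]
  offset:
    - [0,0,0]
    - [0,0,0]
  angular:
    - [0,0,0]
    - [0,0,0]

```text
time: 5.8
eef_pos: [0.595, 0.2023, 0.0751]
orientation: [[-0.183, 0.002, 0.983], [-0.983, 0.001, -0.183], [-0.001, -1.0, 0.002]]
ft_force: [-0.7, -0.2, -0.1]
width: 0.03
```

```bash
python3 - <<'E'
from h import *
p,d=grab_frame("wrist");cv2.imwrite("pics/w3.png",p)
p,d=grab_frame("side");cv2.imwrite("pics/s3.png",p)
crop("pics/s3.png","pics/s3c.png",230,260,160,200,3)
s=state();print(s["eef_pos"],s["orientation"],s["joint_pos"],s["width"],s["time"],s["ft_force"])
E
```

```text
[0.59488862 0.20215632 0.07486822] [[-1.83137523e-01  1.77591731e-03  9.83085700e-01]
 [-9.83087003e-01  4.51516602e-04 -1.83138581e-01]
 [-7.69118492e-04 -9.99998321e-01  1.66319160e-03]] [  2.77765431  40.91837151 -34.3654254   99.30206393  29.38976702
  48.93751996 -55.36402365] 0.030323867918795388 5.9 [-0.14635723  0.14958985  0.3229656 ]
```

View pics/w3.png

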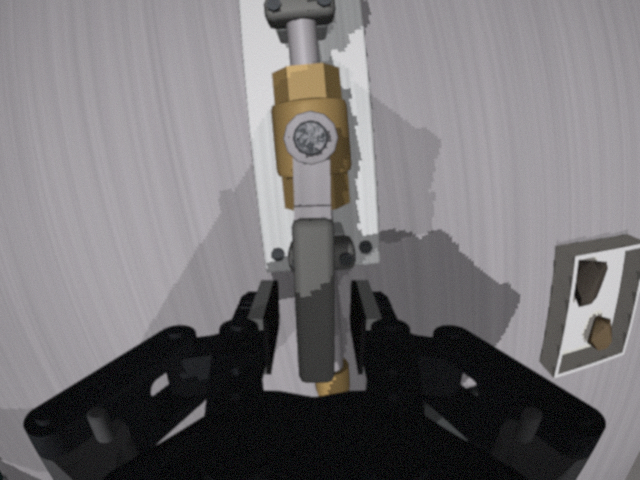

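View pics/s3c.png

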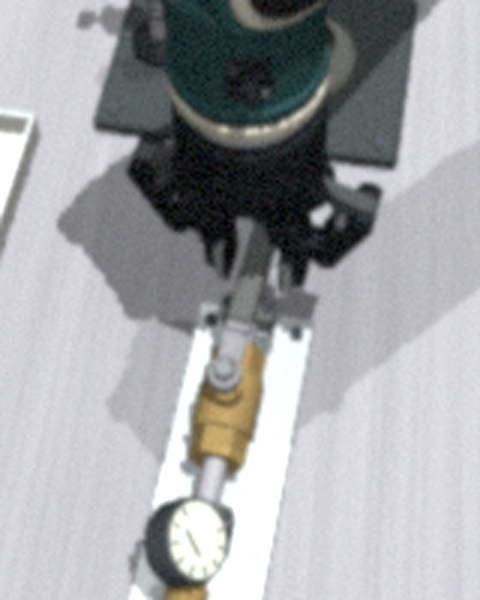

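carry_out:
  claw: [26,22,22,22,22,22,22,22,22,22]
  offset:
    - [0,0,0]
    - [-0.025,0,-0.365]
    - [-0.025,0,-0.365]
    - [-0.025,0,-0.365]
    - [-0.025,0,-0.365]
    - [-0.025,0,-0.365]
    - [-0.025,0,-0.365]
    - [-0.025,0,-0.365]
    - [-0.025,0,-0.365]
    - [-0.025,0,-0.365]
  angular:
    - [0,0,0]
    - [0,1,0]
    - [0,1,0]
    - [0,1,0]
    - [0,1,0]
    - [0,1,0]
    - [0,1,0]
    - [0,1,0]
    - [0,1,0]
    - [0,1,0]

```text
time: 6.9
eef_pos: [0.5406, 0.2566, 0.0738]
orientation: [[-0.992, -0.001, 0.123], [-0.123, -0.002, -0.992], [0.001, -1.0, 0.002]]
ft_force: [-1.5, -2.4, 0.3]
width: 0.0219
```

```bash
python3 - <<'E'
from h import *
p,d=grab_frame("wrist");cv2.imwrite("pics/w4.png",p)
s=state();e=s["eef_pos"];print(e,s["orientation"],s["joint_pos"],s["width"],s["time"],s["ft_force"])
v=e[:2]-[.6046,.267];print(np.hypot(*v),np.degrees(np.arctan2(-v[0],-v[1])))
E
```

```text
[0.54003532 0.25902645 0.07397193] [[-9.92684733e-01 -9.03343002e-04  1.20731953e-01]
 [-1.20731591e-01 -4.45871315e-04 -9.92685088e-01]
 [ 9.50566042e-04 -9.99999493e-01  3.33547610e-04]] [ -15.50919783   34.85694001  -17.60759899  104.32905828   14.65235877
   43.09457075 -123.99089408] 0.021943797261197225 6.95 [-1.53427279 -0.08135842  0.25275559]
0.06505517579658854 82.9597854173451
```

View pics/w4.png

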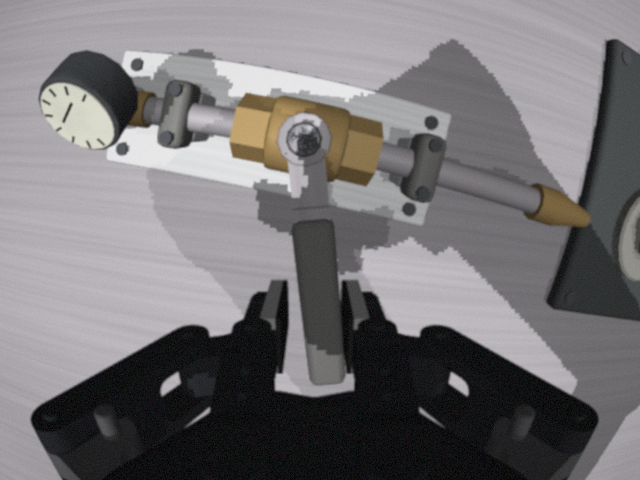

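carry_out:
  claw: [22,22,22,22,22]
  offset:
    - [-0.025,0,-0.365]
    - [-0.025,0,-0.365]
    - [0,0,-0.1]
    - [0,0,0]
    - [0,0,0]
  angular:
    - [0,1,0]
    - [0,1,0]
    - [0,0,0]
    - [0,0,0]
    - [0,0,0]

```text
time: 7.45
eef_pos: [0.5413, 0.2779, 0.0736]
orientation: [[-0.989, -0.001, -0.146], [0.146, -0.001, -0.989], [0.001, -1.0, 0.001]]
ft_force: [-2.1, -2.2, 0.0]
width: 0.0219
```

```bash
python3 - <<'E'
from h import *
p,d=grab_frame("wrist");cv2.imwrite("pics/w5.png",p)
s=state();e=s["eef_pos"];print(e,s["orientation"],s["joint_pos"],s["width"],s["time"],s["ft_force"])
v=e[:2]-[.6046,.267];print(np.hypot(*v),np.degrees(np.arctan2(-v[0],-v[1])))
E
```

```text
[0.54138464 0.27786187 0.07352249] [[-9.89199824e-01 -8.69895026e-04 -1.46570634e-01]
 [ 1.46571077e-01 -4.69472976e-04 -9.89200030e-01]
 [ 7.91689234e-04 -9.99999511e-01  5.91904037e-04]] [ -19.97503568   35.07948396  -13.77619228  103.14925638   11.5295274
   43.1933275  -138.21557904] 0.022289639186381507 7.5 [-1.77967656 -2.73355765 -0.2000718 ]
0.06414173032967176 99.74954361015173
```

View pics/w5.png

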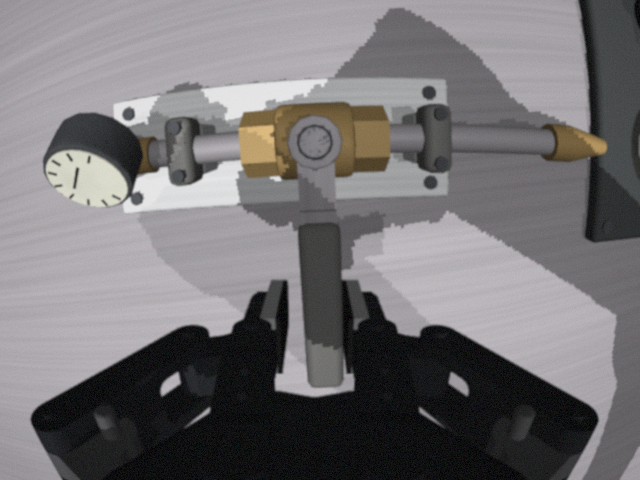

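carry_out:
  claw: [22,22,22,22]
  offset:
    - [0,0,-0.1]
    - [0,0,-0.1]
    - [0,0,0]
    - [0,0,0]
  angular:
    - [0,0.25,0]
    - [0,0,0]
    - [0,0,0]
    - [0,0,0]

```text
time: 7.9
eef_pos: [0.5417, 0.2778, 0.0732]
orientation: [[-0.983, -0.004, -0.184], [0.184, -0.008, -0.983], [0.003, -1.0, 0.009]]
ft_force: [-5.2, -12.5, 5.0]
width: 0.022
```

carry_out:
  claw: [30,40,40,40,40,40,40,40,40,40]
  offset:
    - [0,0,0.1]
    - [0,0,0.1]
    - [0,-0.4,0]
    - [0,-0.8,0]
    - [0,-0.9,0]
    - [0,-0.9,0]
    - [0,-0.9,0]
    - [0,-0.9,0]
    - [0,-0.9,0]
    - [0,-0.4,0]
  angular:
    - [0,0,0]
    - [0,0,0]
    - [0,0,0]
    - [0,0,0]
    - [0,0,0]
    - [0,0,0]
    - [0,0,0]
    - [0,0,0]
    - [0,0,0]
    - [0,0,0]

```text
time: 8.9
eef_pos: [0.5427, 0.2799, 0.2296]
orientation: [[-0.983, 0.005, -0.182], [0.182, 0.003, -0.983], [-0.004, -1.0, -0.004]]
ft_force: [-0.5, 0.1, -0.8]
width: 0.04
```

```bash
python3 - <<'E'
from h import *
np.set_printoptions(precision=4,suppress=True)
p,d=grab_frame("wrist");cv2.imwrite("pics/w6.png",p)
p,d=grab_frame("top");cv2.imwrite("pics/t6.png",p)
s=state();e=s["eef_pos"];print(e,s["orientation"],s["joint_pos"],s["width"],s["time"],s["ft_force"])
E
```

```text
[0.5424 0.2795 0.2284] [[-0.9832  0.0037 -0.1823]
 [ 0.1823  0.0022 -0.9832]
 [-0.0032 -1.     -0.0028]] [ -18.5371   24.1511  -15.5397   97.2307    7.3304   59.3643 -136.9994] 0.040078856636195384 9.0 [ 0.8724 -0.8578  0.0592]
```

View pics/w6.png

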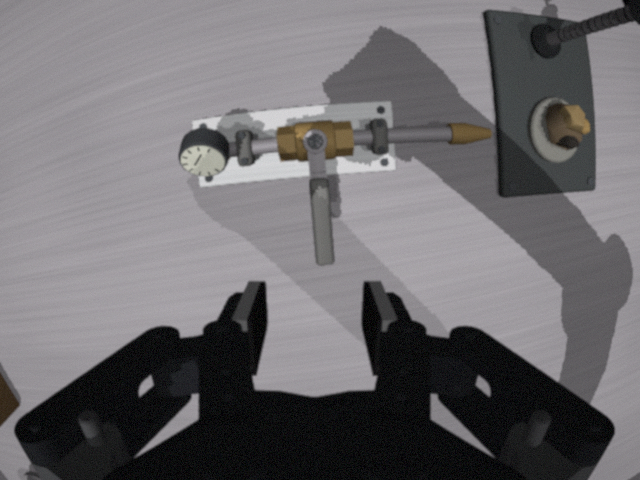

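View pics/t6.png

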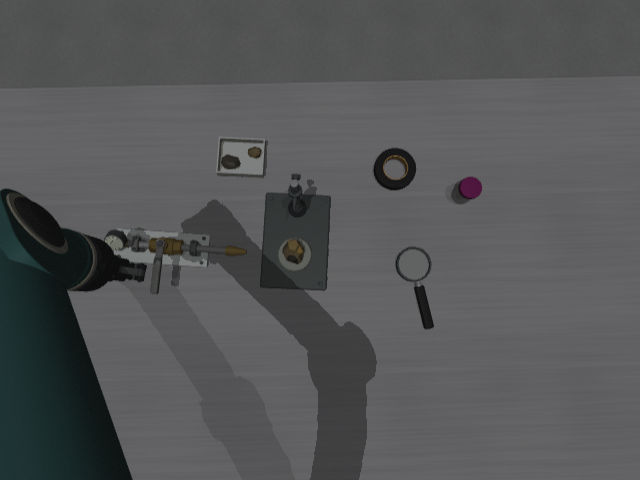

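```bash
python3 - <<'E'
from h import *
np.set_printoptions(precision=4,suppress=True)
a=atz("wrist",315,140,.095);b=atz("wrist",325,263,.090);n=atz("wrist",491,132,.045)
f=lambda v:np.degrees(np.arctan2(-v[0],-v[1]))
print(a,b,n,f(b-a),f(n-a))
crop("pics/t6.png","pics/t6c.png",100,210,160,100,5)
E
```

```text
[0.6059 0.2675 0.095 ] [0.5089 0.2773 0.09  ] [0.5898 0.1028 0.045 ] 95.75627901666765 5.591614371602812
```

carry_out:
  claw: [40,45,45,45,45,45,45,45,45,45]
  offset:
    - [0,0,0]
    - [0,0,0]
    - [0,0,0]
    - [0.15,0,0.5]
    - [0.3,0,0.95]
    - [0.3,0,0.95]
    - [0.3,0,0.95]
    - [0.3,0,0.95]
    - [0.3,0,0.95]
    - [0.3,0,0.95]
  angular:
    - [0,-0.9,0]
    - [0,-0.9,0]
    - [0,-0.74,0]
    - [0,0,0]
    - [0,0,0]
    - [0,0,0]
    - [0,0,0]
    - [0,0,0]
    - [0,0,0]
    - [0,0,0]

```text
time: 10.0
eef_pos: [0.519, 0.1154, 0.2255]
orientation: [[-0.986, -0.001, 0.166], [-0.166, -0.001, -0.986], [0.001, -1.0, 0.0]]
ft_force: [0.7, 0.0, 0.7]
width: 0.0452
```

carry_out:
  claw: [45,45,45,45,45,45,45,45,45,45]
  offset:
    - [0.3,0,0.95]
    - [0.3,0,0.95]
    - [0.3,0,0.95]
    - [0.3,0,0.95]
    - [0.3,0,0.95]
    - [0.3,0,0.95]
    - [0.3,0,0.95]
    - [0.3,0,0.95]
    - [0.3,0,0.95]
    - [0.3,0,0.95]
  angular:
    - [0,0,0]
    - [0,0,0]
    - [0,0,0]
    - [0,0,0]
    - [0,0,0]
    - [0,0,0]
    - [0,0,0]
    - [0,0,0]
    - [0,0,0]
    - [0,0,0]

```text
time: 11.0
eef_pos: [0.4849, -0.1309, 0.2256]
orientation: [[-0.986, -0.001, 0.166], [-0.166, 0.0, -0.986], [0.001, -1.0, -0.0]]
ft_force: [0.8, 0.0, 0.0]
width: 0.045
```

carry_out:
  claw: [45,45,45,45,45,45,45,45]
  offset:
    - [0.3,0,0.95]
    - [0.3,0,0.95]
    - [0.3,0,0.95]
    - [0.3,0,0.95]
    - [0.3,0,0.6]
    - [0.25,0,0]
    - [0,0,0]
    - [0,0,0]
  angular:
    - [0,0,0]
    - [0,0,0]
    - [0,0,0]
    - [0,0,0]
    - [0,0,0]
    - [0,0,0]
    - [0,0,0]
    - [0,0,0]

```text
time: 11.8
eef_pos: [0.4616, -0.244, 0.2261]
orientation: [[-0.985, -0.0, 0.17], [-0.17, 0.001, -0.985], [0.0, -1.0, -0.001]]
ft_force: [-0.6, -0.3, -0.3]
width: 0.045
```

```bash
python3 - <<'E'
from h import *
np.set_printoptions(precision=4,suppress=True)
c=calibration("wrist")
p,d=grab_frame("wrist");cv2.imwrite("pics/w7.png",p)
import json;np.savez("pics/w7c.npz",**c)
s=state();e=s["eef_pos"];print(e,s["orientation"],s["joint_pos"],s["width"],s["time"],s["ft_force"])
E
```

```text
[ 0.4619 -0.2439  0.2262] [[-0.9853 -0.      0.1708]
 [-0.1708  0.0005 -0.9853]
 [-0.0001 -1.     -0.0005]] [ 29.5229  15.1805  -6.2816 109.6195   1.9665  55.3136 -57.8283] 0.04483339133997741 11.85 [-0.0956 -0.1149  0.1096]
```

View pics/w7.png

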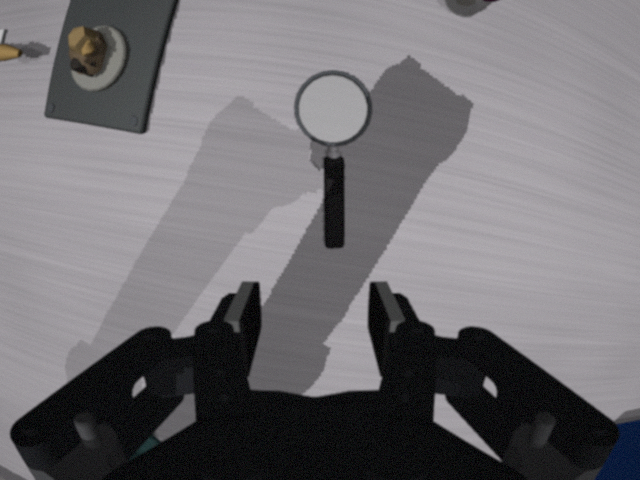

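View pics/t6c.png

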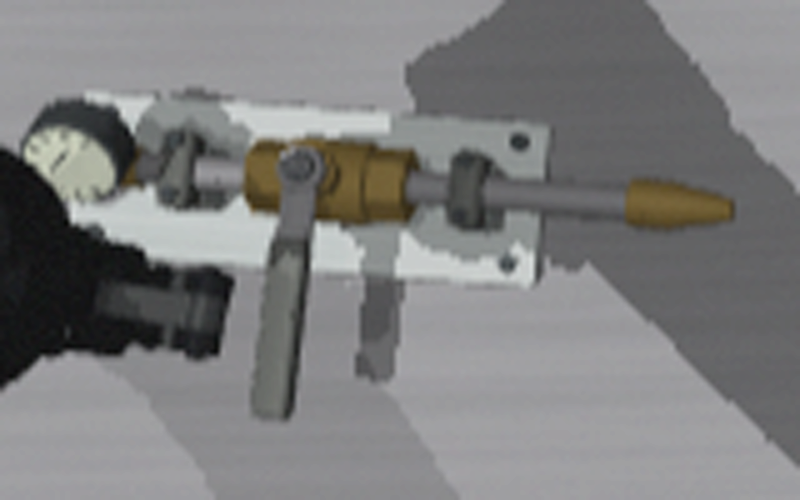

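```bash
python3 - <<'E'
from h import *
np.set_printoptions(precision=4,suppress=True)
c=dict(np.load("pics/w7c.npz"))
L=atz("wrist",333,107,.012,c);a=atz("wrist",334,157,.016,c);b=atz("wrist",334,246,.014,c)
print(L,a,b,np.linalg.norm(a-b))
ax=(L-(a+b)/2)[:2];print(np.degrees(np.arctan2(ax[1],ax[0])),np.linalg.norm(ax))
ax/=np.linalg.norm(ax)
g=L[:2]-.088*ax;s=state();print(g,s["orientation"].T@(np.r_[g,.003]-s["eef_pos"])/.025)
print(atz("wrist",98,57,.024,c))
E
```

```text
[ 0.5585 -0.2451  0.012 ] [ 0.5114 -0.2542  0.016 ] [ 0.4244 -0.2703  0.014 ] 0.0885079335883818
10.710617688453114 0.0922519008467738
[ 0.4721 -0.2614] [-0.2793  8.9275  0.7643]
[0.5848 0.004  0.024 ]
```

carry_out:
  claw: [45,45,45,45,45,45,45,45,45,45]
  offset:
    - [-0.28,0,0.76]
    - [0,0.5,0]
    - [0,0.95,0]
    - [0,0.95,0]
    - [0,0.95,0]
    - [0,0.95,0]
    - [0,0.95,0]
    - [0,0.95,0]
    - [0,0.95,0]
    - [0,0.5,0]
  angular:
    - [0,-0.1,0]
    - [0,0,0]
    - [0,0,0]
    - [0,0,0]
    - [0,0,0]
    - [0,0,0]
    - [0,0,0]
    - [0,0,0]
    - [0,0,0]
    - [0,0,0]

```text
time: 12.85
eef_pos: [0.4705, -0.2606, 0.0325]
orientation: [[-0.983, -0.003, 0.184], [-0.184, 0.002, -0.983], [0.003, -1.0, -0.003]]
ft_force: [0.5, 0.2, 0.1]
width: 0.0452
```

carry_out:
  claw: [45,45]
  offset:
    - [0,0,0]
    - [0,0,0]
  angular:
    - [0,0,0]
    - [0,0,0]

```text
time: 13.05
eef_pos: [0.4722, -0.2622, 0.0352]
orientation: [[-0.983, 0.0, 0.184], [-0.184, 0.0, -0.983], [-0.0, -1.0, -0.0]]
ft_force: [0.5, 0.6, 0.1]
width: 0.0446
```

```bash
python3 - <<'E'
from h import *
np.set_printoptions(precision=4,suppress=True)
p,d=grab_frame("wrist");cv2.imwrite("pics/w8.png",p)
s=state();e=s["eef_pos"];print(e,s["orientation"],s["width"],s["time"],s["ft_force"])
print(s["orientation"].T@(np.r_[.4723,-.2614,.003]-e)/.025)
E
```

```text
[ 0.4726 -0.2626  0.0358] [[-0.983   0.0013  0.1837]
 [-0.1837 -0.0005 -0.983 ]
 [-0.0012 -1.      0.0007]] 0.044646532746906595 13.1 [1.0609 0.8749 0.4554]
[ 0.0055  1.3134 -0.0509]
```

View pics/w8.png

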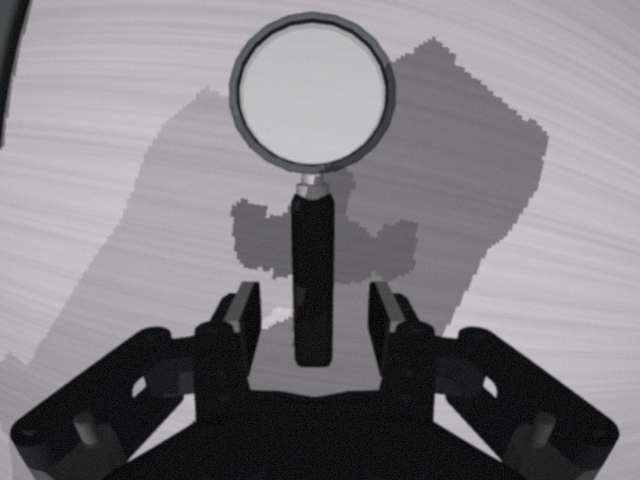

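carry_out:
  claw: [45,45,45,45,45,45]
  offset:
    - [0,0.3,0]
    - [0,0.3,0]
    - [0,0.3,0]
    - [0,0.2,0]
    - [0,0.1,0]
    - [0,0,0]
  angular:
    - [0,0,0]
    - [0,0,0]
    - [0,0,0]
    - [0,0,0]
    - [0,0,0]
    - [0,0,0]

```text
time: 13.7
eef_pos: [0.4716, -0.2625, 0.0045]
orientation: [[-0.983, -0.001, 0.184], [-0.184, 0.0, -0.983], [0.001, -1.0, -0.001]]
ft_force: [-0.4, 0.8, 1.5]
width: 0.0448
```

carry_out:
  claw: [45,45,45]
  offset:
    - [0,0.05,0]
    - [0,0,0]
    - [0,0,0]
  angular:
    - [0,0,0]
    - [0,0,0]
    - [0,0,0]

```text
time: 14.0
eef_pos: [0.4721, -0.2627, 0.0039]
orientation: [[-0.983, 0.0, 0.184], [-0.184, -0.0, -0.983], [-0.0, -1.0, 0.0]]
ft_force: [0.5, 0.1, -0.3]
width: 0.0448
```

carry_out:
  claw: [36,28,22,16,5,0,0,0,0]
  offset:
    - [0,0,0]
    - [0,0,0]
    - [0,0,0]
    - [0,0,0]
    - [0,0,0]
    - [0,0,0]
    - [0,0,0]
    - [0,0,0]
    - [0,0,0]
  angular:
    - [0,0,0]
    - [0,0,0]
    - [0,0,0]
    - [0,0,0]
    - [0,0,0]
    - [0,0,0]
    - [0,0,0]
    - [0,0,0]
    - [0,0,0]

```text
time: 14.9
eef_pos: [0.472, -0.2626, 0.0041]
orientation: [[-0.983, 0.0, 0.184], [-0.184, -0.0, -0.983], [-0.0, -1.0, 0.0]]
ft_force: [-1.0, 1.0, 5.7]
width: 0.018
```

carry_out:
  claw: [0,0,0,0,0,0,0,0,0,0]
  offset:
    - [0,-0.2,0]
    - [0,-0.3,0]
    - [0,-0.4,0]
    - [0,-0.5,0]
    - [0,-0.5,0]
    - [0,-0.5,0]
    - [0,-0.4,0]
    - [0,-0.3,0]
    - [0,-0.2,0]
    - [0,0,0]
  angular:
    - [0,0,0]
    - [0,0,0]
    - [0,0,0]
    - [0,0,0]
    - [0,0,0]
    - [0,0,0]
    - [0,0,0]
    - [0,0,0]
    - [0,0,0]
    - [0,0,0]

```text
time: 15.9
eef_pos: [0.4723, -0.2628, 0.087]
orientation: [[-0.983, 0.001, 0.183], [-0.183, -0.001, -0.983], [-0.001, -1.0, 0.001]]
ft_force: [0.5, 0.3, -1.5]
width: 0.0184
```

```bash
python3 - <<'E'
from h import *
np.set_printoptions(precision=4,suppress=True)
p,d=grab_frame("wrist");cv2.imwrite("pics/w9.png",p);np.save("pics/w9.npy",d)
p,d=grab_frame("side");cv2.imwrite("pics/s9.png",p);np.save("pics/s9.npy",d)
crop("pics/s9.png","pics/s9c.png",300,130,160,120,5)
s=state();e=s["eef_pos"];print(e,s["orientation"],s["width"],s["time"],s["ft_force"])
E
```

```text
[ 0.4717 -0.2625  0.086 ] [[-0.983  -0.0005  0.1834]
 [-0.1834  0.0002 -0.983 ]
 [ 0.0004 -1.     -0.0003]] 0.018261892943857168 16.0 [ 0.4809 -0.0209 -1.1072]
```

View pics/w9.png

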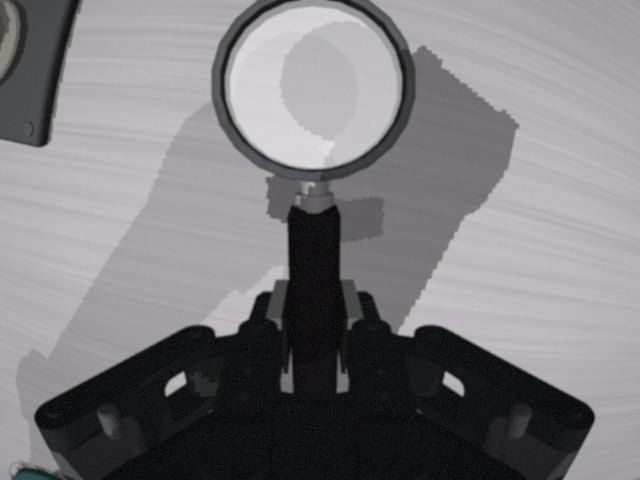

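View pics/s9c.png

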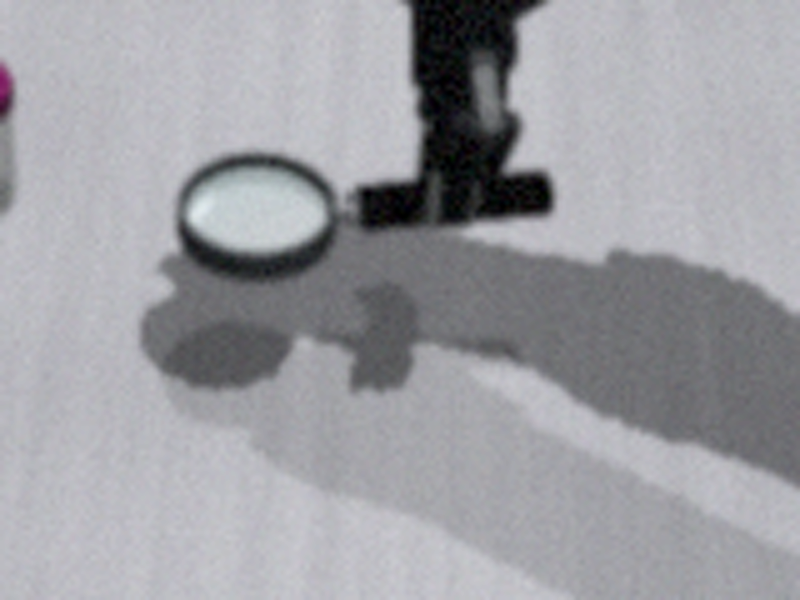

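```bash
cat > lp.py <<'E'
from h import *
np.set_printoptions(precision=4,suppress=True)
def cloud(name,d,u0,u1,v0,v1,c=None,step=1):
    c=c or calibration(name)
    K=c["camera_matrix"];R=cv2.Rodrigues(c["rvec"])[0];t=c["tvec"]
    v,u=np.mgrid[v0:v1:step,u0:u1:step];u=u.ravel();v=v.ravel();D=d[v,u]
    x=(u-K[0,2])/K[0,0];y=(v-K[1,2])/K[1,1]
    if name=="wrist":
        r=np.hypot(x,y)+1e-9;x,y=np.tan(r)*x/r,np.tan(r)*y/r
    P=np.stack([x*D,y*D,D],1)
    return (P-t)@R,u,v,D>0
E
python3 - <<'E'
from lp import *
for n,f,b in(("wrist","pics/w9.npy",(200,430,0,205)),("side","pics/s9.npy",(333,370,158,188))):
    d=np.load(f);P,u,v,ok=cloud(n,d,*b)
    print(n,np.histogram(P[ok][:,2],bins=np.arange(-.02,.16,.01)))
    m=ok&(P[:,2]>.06)&(P[:,2]<.13);Q=P[m];print(m.sum(),Q.min(0),Q.max(0))
    A=np.c_[Q[:,:2],np.ones(len(Q))];s=np.linalg.lstsq(A,Q[:,2],rcond=None)[0];r=Q[:,2]-A@s
    k=abs(r)<.006;s=np.linalg.lstsq(A[k],Q[k,2],rcond=None)[0];print("slope deg",np.degrees(s[:2]),k.sum(),"z at c",s@[.5585,-.2455,1], Q[k].min(0),Q[k].max(0),Q[k].mean(0))
E
```

```text
wrist (array([    0,  8653,  6976,     0,     0,     0,     0,     0,     0,
           0,    30, 31245,    52,     0,     0,     0,     0]), array([-0.02, -0.01,  0.  ,  0.01,  0.02,  0.03,  0.04,  0.05,  0.06,
        0.07,  0.08,  0.09,  0.1 ,  0.11,  0.12,  0.13,  0.14,  0.15]))
31327 [ 0.5099 -0.2828  0.0863] [ 0.5916 -0.2094  0.1007]
slope deg [-0.9699 -0.1518] 31307 z at c 0.09457391110010105 [ 0.5112 -0.2828  0.089 ] [ 0.5916 -0.2094  0.1007] [ 0.5551 -0.2464  0.0946]
side (array([  0, 201, 212,   0,   0,   0,   0,   0,   0,   0,  89, 601,   6,
         0,   0,   0,   0]), array([-0.02, -0.01,  0.  ,  0.01,  0.02,  0.03,  0.04,  0.05,  0.06,
        0.07,  0.08,  0.09,  0.1 ,  0.11,  0.12,  0.13,  0.14,  0.15]))
696 [ 0.5152 -0.2818  0.0807] [ 0.5935 -0.2056  0.1014]
slope deg [-0.0001 -1.3993] 627 z at c 0.09378813480366358 [ 0.5154 -0.2818  0.0863] [ 0.5935 -0.2056  0.0997] [ 0.5561 -0.2432  0.0937]
```

```bash
python3 - <<'E'
from lp import *
d=np.load("pics/top0.npy");P,u,v,ok=cloud("top",d,275,315,232,275);m=ok&(P[:,2]>.032)
Q=P[m];print("rock top",m.sum(),Q.min(0),Q.max(0),(Q.min(0)+Q.max(0))[:2]/2,Q.mean(0))
d=np.load("pics/side0.npy");P,u,v,ok=cloud("side",d,308,350,255,296);m=ok&(P[:,2]>.032)
Q=P[m];print("rock side",m.sum(),Q.min(0),Q.max(0),Q.mean(0))
m=ok&(P[:,2]>.019)&(P[:,2]<.028)
p,d=grab_frame("side");cv2.imwrite("pics/s10.png",p);np.save("pics/s10.npy",d)
crop("pics/s10.png","pics/s10a.png",255,190,60,60,10)
crop("pics/top0.png","pics/t0p.png",270,165,60,60,10)
E
```

```text
rock top 399 [ 0.5641 -0.0111  0.0322] [0.6125 0.0325 0.0706] [0.5883 0.0107] [0.5874 0.0089 0.0551]
rock side 446 [ 0.5627 -0.0067  0.0324] [0.6108 0.0331 0.0701] [0.588  0.0169 0.0524]
```

View pics/s10a.png

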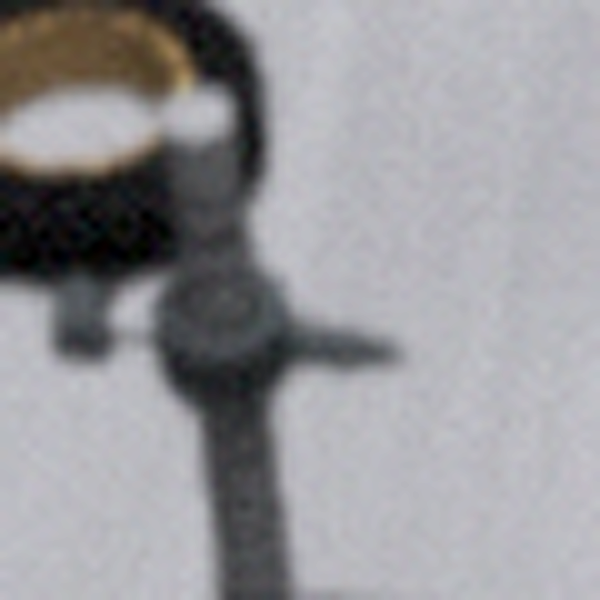

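View pics/t0p.png

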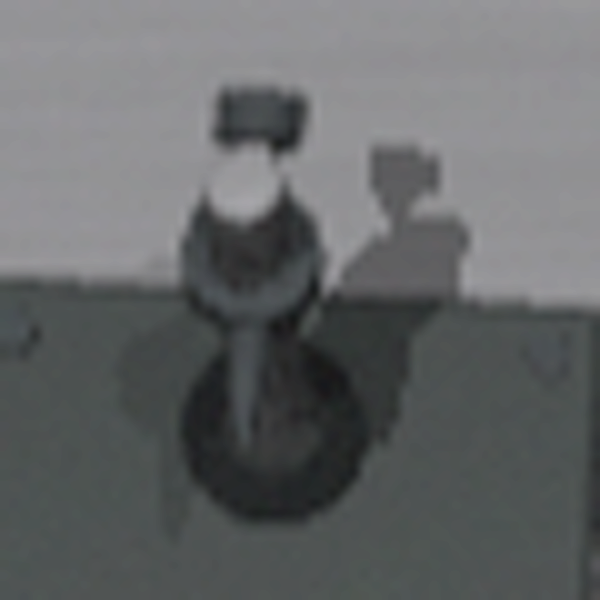

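carry_out:
  claw: [0,0,0,0,0,0,0,0,0,0]
  offset:
    - [0,-0.3,0]
    - [0,-0.5,0]
    - [0,-0.6,0]
    - [0,-0.6,0]
    - [0,-0.6,0]
    - [0,-0.4,0]
    - [0,-0.1,0]
    - [-0.13,0,-0.4]
    - [-0.2,0,-0.63]
    - [-0.2,0,-0.7]
  angular:
    - [0,0,0]
    - [0,0,0]
    - [0,0,0]
    - [0,0,0]
    - [0,0,0]
    - [0,0,0]
    - [0,0,0]
    - [0,0,0]
    - [0,0,0]
    - [0,0,0]

```text
time: 17.05
eef_pos: [0.4765, -0.2165, 0.1629]
orientation: [[-0.983, -0.002, 0.183], [-0.183, 0.001, -0.983], [0.001, -1.0, -0.001]]
ft_force: [0.3, 0.2, -1.7]
width: 0.0181
```

carry_out:
  claw: [0,0,0,0,0,0,0,0,0,0]
  offset:
    - [-0.25,0,-0.8]
    - [-0.25,0,-0.8]
    - [-0.25,0,-0.8]
    - [-0.25,0,-0.8]
    - [-0.25,0,-0.8]
    - [-0.25,0,-0.8]
    - [-0.25,0,-0.8]
    - [-0.25,0,-0.8]
    - [-0.25,0,-0.8]
    - [-0.2,0,-0.5]
  angular:
    - [0,0,0]
    - [0,0,0]
    - [0,0,0]
    - [0,0,0]
    - [0,0,0]
    - [0,0,0]
    - [0,0,0]
    - [0,0,0]
    - [0,0,0]
    - [0,0,0]

```text
time: 18.05
eef_pos: [0.5011, -0.0147, 0.1631]
orientation: [[-0.983, -0.002, 0.186], [-0.186, 0.001, -0.983], [0.002, -1.0, -0.001]]
ft_force: [-0.4, 0.7, -2.0]
width: 0.0182
```

carry_out:
  claw: [0,0,0,0]
  offset:
    - [0,0,-0.3]
    - [0,0,0]
    - [0,0,0]
    - [0,0,0]
  angular:
    - [0,0,0]
    - [0,0,0]
    - [0,0,0]
    - [0,0,0]

```text
time: 18.45
eef_pos: [0.5004, -0.011, 0.1637]
orientation: [[-0.983, -0.0, 0.182], [-0.182, -0.001, -0.983], [0.0, -1.0, 0.0]]
ft_force: [-0.3, -0.7, -0.6]
width: 0.0184
```

```bash
cat > look.py <<'E'
import sys
from lp import *
k=sys.argv[1]
for n in("wrist","side","top"):
    p,d=grab_frame(n);cv2.imwrite(f"pics/{n}{k}.png",p);np.save(f"pics/{n}{k}.npy",d)
crop(f"pics/side{k}.png",f"pics/s{k}c.png",255,170,130,125,4.8)
crop(f"pics/top{k}.png",f"pics/t{k}c.png",245,165,110,150,4)
s=state();e=s["eef_pos"];print(e,s["orientation"],s["width"],s["time"],s["ft_force"])
E
python3 look.py 11
```

```text
[ 0.5005 -0.0106  0.1638] [[-0.9833  0.      0.1822]
 [-0.1822 -0.0003 -0.9833]
 [ 0.     -1.      0.0003]] 0.01828790955440993 18.6 [ 0.0045 -0.0518 -0.9922]
```

View pics/s11c.png

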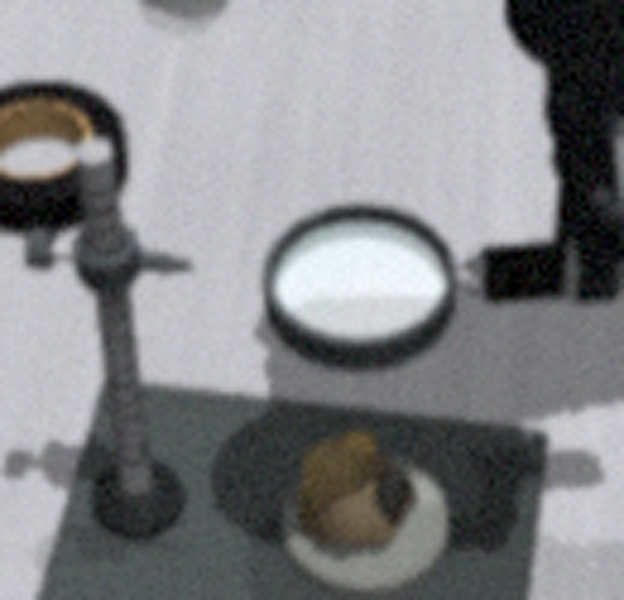

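View pics/t11c.png

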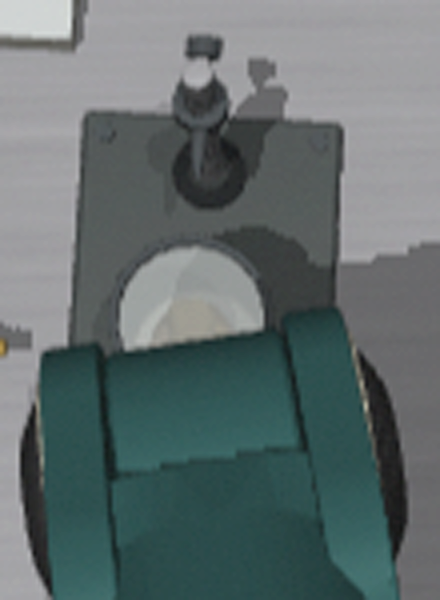

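View pics/wrist11.png

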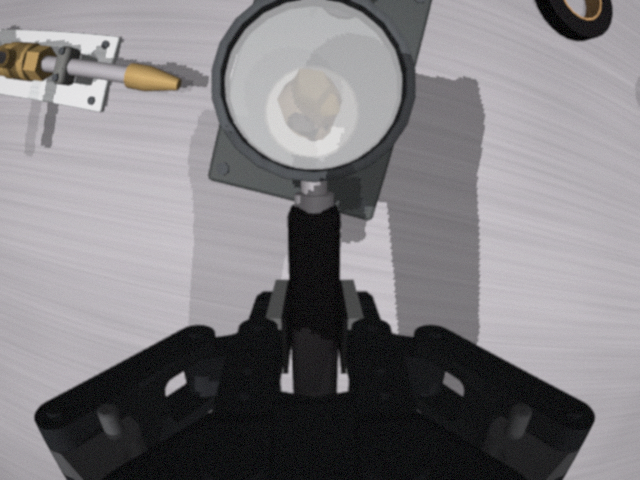

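```bash
python3 - <<'E'
from lp import *
a=("side",255+361/4.8,170+287/4.8)
print("tri",tri(a,("wrist",313,85)))
for z in(.163,.168,.172):print(z,atz(*a,z),atz("wrist",313,85,z))
print("ptr",tri(("top",294.6,209.3),("side",295,225.3)),tri(("top",245+200/4,165+178/4),("side",255+190/4.8,170+264/4.8)))
for n,f,b in(("wrist","pics/wrist11.npy",(200,430,0,205)),("side","pics/side11.npy",(310,351,210,248)),("top","pics/top11.npy",(270,313,222,252))):
    d=np.load(f);P,u,v,ok=cloud(n,d,*b)
    m=ok&(P[:,2]>.14)&(P[:,2]<.19);Q=P[m]
    A=np.c_[Q[:,:2],np.ones(len(Q))];k=np.ones(len(Q),bool)
    for i in range(4):
        s=np.linalg.lstsq(A[k],Q[k,2],rcond=None)[0];k=abs(Q[:,2]-A@s)<.004
    print(n,"slope deg",np.degrees(s[:2]),k.sum(),"z at c",s@[.585,.008,1], Q[k].min(0),Q[k].max(0),Q[k].mean(0))
d=np.load("pics/side0.npy");P,u,v,ok=cloud("side",d,285,297,220,230);m=ok&(P[:,2]>.12);print("ptr depth pts",np.c_[u,v,P][m][::3])
d=np.load("pics/top0.npy");P,u,v,ok=cloud("top",d,290,300,200,213);m=ok&(P[:,2]>.12);print("ptr top",np.c_[u,v,P][m][::3])
E
```

```text
tri (array([0.5849, 0.0058, 0.1655]), np.float64(0.0013271920258941267))
0.163 [0.5844 0.0035 0.163 ] [0.5859 0.0058 0.163 ]
0.168 [0.584  0.0082 0.168 ] [0.5852 0.0057 0.168 ]
0.172 [0.5837 0.0119 0.172 ] [0.5847 0.0056 0.172 ]
ptr (array([0.65  , 0.0012, 0.1675]), np.float64(0.0005610195902232324)) (array([0.6503, 0.0005, 0.1673]), np.float64(0.0006670534115622605))
wrist slope deg [-1.334  -0.2426] 28497 z at c 0.1719932212437589 [ 0.5402 -0.031   0.1676] [0.6203 0.0425 0.1769] [0.5835 0.0054 0.172 ]
side slope deg [-0.3558 -1.0788] 913 z at c 0.17078905467124597 [ 0.548  -0.0296  0.1661] [0.6213 0.045  0.1754] [0.5852 0.0073 0.1708]
top slope deg [-1.3826  0.629 ] 765 z at c 0.17176732791243451 [ 0.5742 -0.0286  0.1672] [0.624  0.0427 0.1758] [0.5968 0.008  0.1714]
ptr depth pts [[285.     223.       0.668    0.0015   0.1725]
 [288.     223.       0.6625   0.0011   0.1724]
 [285.     224.       0.6675   0.0043   0.1728]
 [288.     224.       0.6622   0.003    0.1718]
 [291.     224.       0.6562   0.0051   0.1745]
 [285.     225.       0.6679   0.0036   0.1693]
 [288.     225.       0.6622   0.0043   0.1705]
 [291.     225.       0.6561   0.0063   0.1731]
 [294.     225.       0.6507   0.0056   0.1728]
 [286.     226.       0.6656   0.0066   0.17  ]
 [289.     226.       0.6603   0.0049   0.1687]
 [292.     226.       0.6544   0.0064   0.1707]]
ptr top [[292.     200.       0.667    0.0055   0.1705]
 [295.     200.       0.6663  -0.       0.1729]
 [293.     201.       0.6644   0.0036   0.1736]
 [296.     201.       0.6643  -0.0018   0.1736]
 [294.     202.       0.663    0.0019   0.1715]
 [292.     203.       0.6616   0.0056   0.17  ]
 [295.     203.       0.6607   0.0001   0.1733]
 [294.     204.       0.6592   0.002    0.1719]
 [294.     205.       0.6577   0.0021   0.1701]
 [294.     206.       0.6561   0.0021   0.169 ]
 [294.     207.       0.6535   0.0021   0.1727]]
```

carry_out:
  claw: [0,0,0,0,0,0,0,0]
  offset:
    - [0,0,-0.06]
    - [0,0,0]
    - [0,0,0]
    - [0,0,0]
    - [0,0,0]
    - [0,0,0]
    - [0,0,0]
    - [0,0,0]
  angular:
    - [0,0,0]
    - [0,0,0]
    - [0,0,0]
    - [0,0,0]
    - [0,0,0]
    - [0,0,0]
    - [0,0,0]
    - [0,0,0]

```text
time: 19.4
eef_pos: [0.5003, -0.0084, 0.1638]
orientation: [[-0.983, -0.0, 0.184], [-0.184, -0.0, -0.983], [0.0, -1.0, 0.0]]
ft_force: [0.7, 0.0, -0.6]
width: 0.0182
```

```bash
python3 look.py 12; python3 - <<'E'
from lp import *
for k in("wrist11","wrist12"):
    d=np.load(f"pics/{k}.npy");P,u,v,ok=cloud("wrist",d,200,430,0,205)
    m=ok&(P[:,2]>.14)&(P[:,2]<.19);Q=P[m];A=np.c_[Q[:,:2],np.ones(len(Q))];s=np.linalg.lstsq(A,Q[:,2],rcond=None)[0]
    print(np.degrees(s[:2]),s@[.585,.008,1],Q.mean(0))
for n in("top","side"):
    a=cv2.imread(f"pics/{n}0.png").astype(int);b=cv2.imread(f"pics/{n}12.png").astype(int)
    D=(abs(a-b).max(2)>30)
    for nm,(x0,y0,x1,y1) in dict(top=dict(tray=(212,132,272,182),tape=(370,145,420,193),jar=(452,172,488,206),ptr=(285,170,318,215)),side=dict(tray=(183,288,248,352),jar=(280,138,308,176),tape=(240,182,286,220),rock=(305,255,350,297),ptr=(258,195,300,235)))[n].items():
        print(n,nm,D[y0:y1,x0:x1].sum())
E
```

```text
[ 0.5003 -0.0084  0.1638] [[-0.983  -0.      0.1835]
 [-0.1835 -0.     -0.983 ]
 [ 0.     -1.      0.    ]] 0.018155196330628832 19.55 [-0.0948  0.5842 -1.6234]
[-0.8794 -0.2033] 0.1723941737837035 [0.5836 0.0078 0.1724]
[-0.8947 -0.1962] 0.17239697620923972 [0.5836 0.0078 0.1724]
top tray 0
top tape 0
top jar 0
top ptr 0
side tray 0
side jar 0
side tape 0
side rock 182
side ptr 0
```

View pics/side12.png

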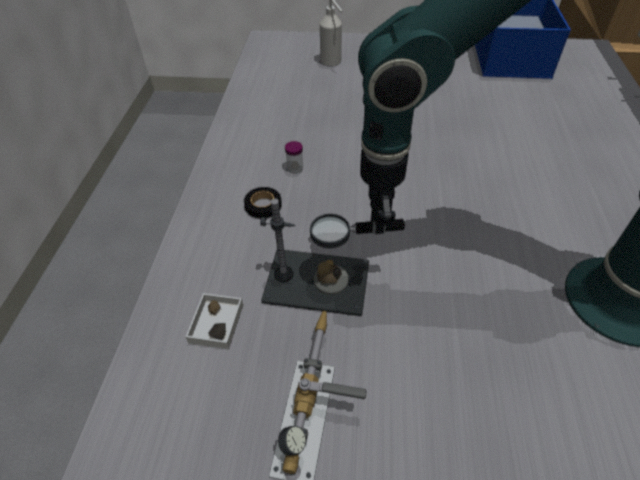

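```bash
python3 -c "
from cell import *
print(close_job())"
```

```text
the job is handed in; nothing more can be done
None
```

I shut the air off, then picked up the loupe by its handle and handed the job in at about 19.6 s, still holding it over the rock. No verdict was reported.

**Valve:** I swept the lever clockwise between the fingers until it met its stop. The push rose to about 12 N with no further movement. In the wrist picture the lever sits about 90° from the pipe.

**Loupe:** The last checks before handing in, with the arm still:

| Check | Measured | Target |
|---|---|---|
| Glass middle (x, y) | (0.585, 0.008) m | rock about (0.586, 0.008–0.010) m |
| Rim mid-height | about 0.166–0.168 m | pointer about 0.168 m |
| Tilt | about 1° | under 6° |

- **Grip:** The finger opening held at 18 mm, slightly under the handle's stated 20 mm. The glass did not shift between the last two looks.
- **Height readings:** These disagree by 2–3 mm. Triangulating from the side and wrist cameras gave the low end, while the arm pose and depth readings gave the high end. Both are inside the 6 mm limit.

**Other things:** The pointer, jar, tape and tray showed no change between the first and last pictures. The rock area did differ between them, which I put down to the loupe's shadow. The rock looks in place, but I did not measure its position again.

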